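# Brush out the mushroom grinder and hold its lid at pulse

### The arm

A 6-joint arm with a two-finger parallel gripper is mounted at the origin on the work surface. World frame = base frame: x ahead of the robot, y to its left, z up, the work surface at z = 0. Lengths are in m, angles in degrees, forces in N, time in s.
With the tool pointing down it reaches from about 0.35 to 0.975 m from the base axis. Payload 7.1 kg.
Tool frame: the origin (TCP) lies between the finger pads; the fingertips stand 11 mm ahead of it and the grasp point (between the pads) lies 8 mm behind it; y points along the fingers, x is the direction in which the jaws open and shut, and the axes are right-handed (so a half turn about y gives the same grasp; the last joint's range is limited). The gripper opens to 88 mm and grips with 3 to 60 N. Pads are 20 mm wide; open, the fingers measure 115 mm over their backs; the gripper's body (75 mm by 178 mm) begins 61 mm behind the grasp point.
Start: joints at [64.057, 24.242, 93.386, -0, 62.372, -1.089], TCP at [0.263, 0.567, 0.234] pointing down, gripper open.
Joint ranges: [-172.04, 172.04], [-51.8, 120.97], [4.93, 147.93], [-75.15, 255.16], [6.16, 154.13], [-145.62, 145.62]. Speed limits (degrees/s): [136.94, 136.94, 172.46, 180, 180, 180].

### API

Orientations are given as a 3x3 rotation matrix whose columns are the frame's x, y, z axes.
In Python, from plant import r, jaws, inverse_kinematics, viewer, job, status gives the robot as it stands. Calls block until the motion is done:
- r.move_to(position, orientation): joint-space move of the TCP to a pose.
- r.servo_line(position, feed=0.15, rotation=None, stop_force=None): straight line of the TCP; rotation=None keeps the orientation; feed is the mean speed in m/s. With stop_force (N) it stops when the force on the tool has changed by that much, and returns True; else False.
- r.movej(angles): joint-space move.
- jaws.ungrasp() and jaws.grasp(f_grip=None): open the fingers fully, or close them until they stop; f_grip is the grip in N (None keeps the last).
- r.wait(seconds).
- inverse_kinematics(position, orientation): joint angles nearest the present ones, or None.
- viewer.get_image(name): name is "scene" or "side" or "wrist"; returns a dict with "img" (480x640x3 uint8, red, green, blue), "mtx" (3x3 intrinsics, pixels), "rvec" (rotation vector, rad) and "tvec" (3), from world to camera coordinates, as OpenCV has them. Camera axes: x right, y down, z forward; pixel columns grow to the right and rows downward; lengths in m; the calibration is good to about 2 mm. A picture is of the moment at which its call begins. There is no depth.
A pose or a line that the arm cannot do raises r.MotionError and nothing moves.
- job.finish_job(): hands the job in, once; it reports no verdict.
Readings, each from a call of its own:
- status.get_clock(): time.
- status.get_joint_positions(): joint angles.
- status.get_dq(): joint speeds.
- status.get_effort(): joint torques, N m.
- status.get_tcp_pos(): TCP position.
- status.get_tool_rot(): TCP orientation.
- status.get_ft_force(): force on the tool from outside, world axes, zero at the start.
- status.get_torque(): the same for the moment, N m.
- status.get_grip_width(): opening from 0.0 (shut) to 1.0 (fully open).
Only numpy, scipy, OpenCV 4.12 (cv2) and the standard library are available. Lean on these libraries where they do the work, as an engineer would, in place of code of your own. Each camera call takes 0.05 s, during which the arm holds its last target.

### The job

Get the dried-mushroom grinder ready between two batches: take the short wooden brush from its steel dish, dip its bristles down into the middle of the grinder's open bowl, and stand it back upright in the dish. Then fit the grinder's lid down into the bowl's bayonet collar, twist it clockwise to the narrow halfway mark (pulse) but not on to the lock click, and finish while holding it there against the spring, still gripping the lid. Leave everything else on the table where it is.

Things in the scene. Friction and masses are not known exactly. Their poses are not given: they have to be found in the camera images.
- grinder: Fixed electric grinder: white motor base 132 mm across, with an open steel bowl, 110 mm across outside, on top. Origin on its axis at table height, z up; its x axis runs through the two entry gaps of the collar, one at +x, one at -x. Bowl floor 80 mm and blade up to 94 mm above the table. It stands turned up to 0.6 rad either way.
- grinder_rim (a point): Centre of the bowl's mouth, level with the rim, 135 mm above the table. The rim is a flange 6.5 mm thick with an opening 82 mm across; the two gaps in it, for the lid's lugs, are 20 mm wide and reach out to 96 mm diameter. Below it, a channel 96 mm across and 13 mm deep, in which the lugs turn.
- pulse_mark: Pair of narrow black ribs (3 mm wide, 24 mm tall) on the collar's outside, 30 degrees clockwise (from above) of the entry gaps. Origin on the grinder's axis at table height, x axis through both ribs: at pulse the lid's bar lies along it, either way round. Broad ribs (11 mm), 60 degrees from the gaps, mark the locked position.
- switch_ring (a joint): Turn (rad) of the sprung ring in the channel: 0 at rest, grows clockwise from above. The lid's lugs meet it after about 0.1 rad of turn and push it along: about 0.43 with the lid at pulse, 0.95 locked. Its spring gives 0.06 N m at first, 0.11 at pulse, and turns the lid back if let go. Click balls also resist from about 0.7.
- lid_grip (a point): Centre of the straight black grip bar on the grinder's lid: 62 mm long (its x), 18 thick (its y), 32 tall (this point +-16 mm). The lid, 140 g, lies right way up on the table. Fully home, this point is 157 mm above the table, on the grinder's axis. It goes in with the bar along the grinder's x axis, either way round.
- lid_foot (a point): Centre of the lid's underside, 36 mm below the bar's centre. Grey plastic disc 101 mm across, top 20 mm and underside 14 mm above this point; below it a spigot 77 mm across. Two lugs, 14 mm wide, 4.5 mm thick, stick out of the spigot's foot to 92 mm diameter, one under each end of the bar (+x and -x).
- brush_mid (a point): Centre of the short mushroom brush, half-way up its 95 mm; it stands on its bristles in the dish, z up. Round bristle tuft 39 mm across and 28 mm long at the bottom, wooden head 45 mm across up to 40 mm from the tips, then a plain round handle 26 mm across from 46 to 88 mm above the tips. 70 g.
- brush_tip (a point): Middle of the brush's bristle tips (its lower end).
- dish: Shallow loose steel dish for the brush, 150 mm (its x) by 110 mm (its y), rim 14 mm high, walls and floor 3 mm. Origin under its centre, on the table. 450 g.
- jar_mid (a point): Centre of a closed glass jar with a steel cap, 76 mm across, 115 mm tall. To be left alone.
- spoon: Spoon with a steel handle, 170 mm long, lying on the table to the right. To be left alone.
- mushroom0_mid (a point): Larger mushroom standing on its stem, 48 mm across, 46 mm tall. To be left alone.
- mushroom1_mid (a point): Smaller mushroom standing on its stem, 42 mm across, 40 mm tall. To be left alone.
- tin_lid_mid (a point): Plain flat steel lid of a storage tin, 84 mm across with a small round knob, 29 mm tall. Not the grinder's lid. To be left alone.
- pen_pot_mid (a point): Centre of a grey pot 72 mm across, 95 mm tall, with pens up to 160 mm. To be left alone.
Things that resemble listed ones, but are neither listed nor needed, are in the scene too. Of the things that look like the part that bears brush_mid, the larger one is meant. What is shaped like the part that bears lid_grip but red is not meant.

How it is judged (in metres and radians):
On the way, in this order (a step that is already met when the one before it is completed fails the run):
1. the brush, bristles down, is dipped into the middle of the grinder's bowl, its tips at least 12 mm below the rim (z of brush_tip in the frame of grinder below 0.123 m and horizontal distance between brush_tip and grinder below 0.022 m and angle between brush_mid's own z axis and vertical below 0.6 rad), for 0.2 s.
2. the brush stands upright in its dish again, let go (z of brush_mid in the frame of dish between 0.046 and 0.055 m and horizontal distance between brush_mid and dish below 0.075 m and angle between brush_mid's own z axis and vertical below 0.12 rad and contact force between the fingers and brush below 0.05 N), for 0.2 s.
3. the lid sits home in the collar, its lugs through the gaps (horizontal distance between lid_grip and grinder below 0.005 m and z of lid_grip in the frame of grinder between 0.152 and 0.1605 m and angle between lid_grip's own z axis and vertical below 0.06 rad), for 0.1 s.
4. the lid is turned to the pulse mark, within 0.15 rad, and held (all of step 3 and angle between the x axis of lid_grip and the x axis of pulse_mark, either way round below 0.15 rad and value of joint switch_ring above 0.24 rad and contact force between the fingers and lid above 1 N), for 0.5 s.
At the end, for the whole second after the job is handed in: The gripper holds the lid, home in the collar (centred within 5 mm, seated within 3.5 mm, level), its bar along the pulse marks within 0.15 rad, at rest against the switch ring's spring; the brush stands upright (within 0.12 rad) in its dish, let go (all of step 2 and all of step 4 and velocity of joint switch_ring between -0.1 and 0.1 rad/s); the arm keeps its last pose, push and grip.
It fails at once if the lid is turned on to the lock click (value of joint switch_ring above 0.8 rad).
It fails at once if a bystander is knocked over or pushed more than 30 mm (distance of any of jar_mid, spoon, mushroom0_mid, mushroom1_mid, tin_lid_mid, pen_pot_mid from where it was at the start of the episode above 0.03 m).
It also fails if it takes over 66 s, if anything falls off the work surface, if the arm or the gripper's body presses on something with over 40 N, if the wrist force passes 120 N, or if a joint passes its speed limit or range.

## Working session

There is one attempt and no reset: what is moved stays moved. The work goes in short steps, each a Python script; the robot and the scene stay as the last script left them, time stands still between calls to the robot, and variables do not carry over. Pictures are saved under pics/ and viewed, and the job is handed in when it is done.

```bash
ls; mkdir -p pics
python3 - <<'E'
from plant import r,jaws,inverse_kinematics,viewer,job,status
import cv2
for n in ["scene","side","wrist"]:
    d=viewer.get_image(n); cv2.imwrite(f"pics/{n}0.png",d["img"][:,:,::-1]); print(n,d["mtx"].tolist(),d["rvec"],d["tvec"])
print(status.get_clock(),status.get_tool_rot(),status.get_joint_positions())
E
```

```text
pics
scene [[460.0958254126801, 0.0, 320.52617788630437], [0.0, 460.0958254126801, 235.23310691966384], [0.0, 0.0, 1.0]] [ 1.03295505  2.29969443 -1.11975875] [ 0.3239584  -0.14461341  1.35779634]
side [[552.0679224622596, 0.0, 318.37127000756334], [0.0, 552.0679224622596, 246.2183051923942], [0.0, 0.0, 1.0]] [ 2.36236542 -0.56286015  0.20185848] [-0.43349213  0.24924499  1.34439054]
wrist [[390.1048464182209, 0.0, 316.88019874353034], [0.0, 390.1048464182209, 246.70438074180322], [0.0, 0.0, 1.0]] [-2.43749716 -1.55914665 -0.22187771] [-0.62381682 -0.03386576  0.39075096]
0.15 [[ 4.20301971e-01 -4.69977761e-04 -9.07384170e-01]
 [ 9.07383628e-01 -9.92324690e-04  4.20302234e-01]
 [-1.09795242e-03 -9.99999397e-01  9.37410296e-06]] [ 6.40562589e+01  2.42735741e+01  9.34186556e+01 -7.44695054e-04
  6.23706772e+01 -1.08972548e+00]
```

View pics/scene0.png

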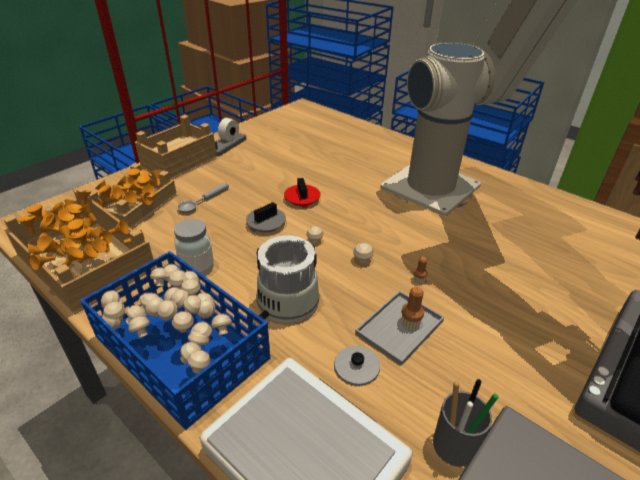

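View pics/side0.png

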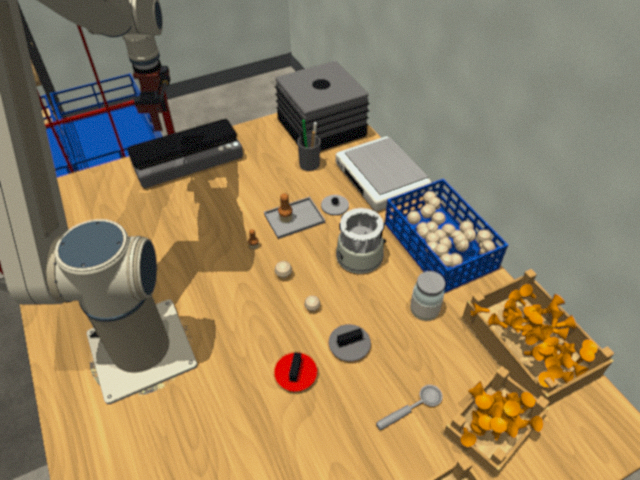

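View pics/wrist0.png

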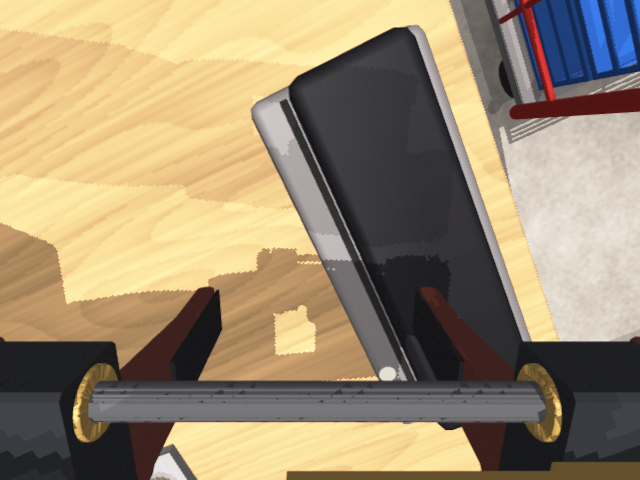

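```bash
cat > h.py <<'E'
from plant import r,jaws,inverse_kinematics,viewer,job,status
import cv2, numpy as np, pickle
def snap(n,name):
    d=viewer.get_image(n); cv2.imwrite(f"pics/{name}.png",d["img"][:,:,::-1]); pickle.dump(d,open(f"pics/{name}.pkl","wb")); return d
def load(name): return pickle.load(open(f"pics/{name}.pkl","rb"))
def ray(d,px):
    R=cv2.Rodrigues(np.array(d["rvec"],float))[0]; t=np.array(d["tvec"]).ravel()
    return -R.T@t, R.T@np.linalg.inv(d["mtx"])@np.array([px[0],px[1],1.])
def at(d,px,z):
    c,v=ray(d,px); return c+v*(z-c[2])/v[2]
def tri(obs):
    A=np.zeros((3,3));b=np.zeros(3)
    for d,px in obs:
        c,v=ray(d,px); v=v/np.linalg.norm(v); P=np.eye(3)-np.outer(v,v); A+=P;b+=P@c
    return np.linalg.solve(A,b)
def proj(d,p): return cv2.projectPoints(np.array(p,float).reshape(-1,3),np.array(d["rvec"],float),np.array(d["tvec"],float),d["mtx"],None)[0].reshape(-1,2)
def rot(deg):  # fingers down; jaw axis x at angle deg in the horizontal plane
    a=np.radians(deg); x=np.array([np.cos(a),np.sin(a),0]); y=np.array([0,0,-1.]); return np.column_stack([x,y,np.cross(x,y)])
E
python3 - <<'E'
from h import *
import numpy as np
np.set_printoptions(precision=4,suppress=True)
for n in ["scene","side"]:
    pass
s=snap("scene","scene1"); q=snap("side","side1")
for k,a,b,z in [("brushtop",(415,290),(285,197),.095),("smallbrush",(423,260),(253,233),.05),("lidbar",(265,212),(350,337),.045),("rim",(287,255),(362,224),.135),("jar",(190,229),(432,279),.115),("mush0",(363,248),(283,266),.04),("mush1",(316,231),(312,300),.035),("tin",(357,357),(335,201),.025),("dish",(400,326),(296,217),.005),("pot",(467,408),(310,143),.095),("red",(302,187),(295,367),.045)]:
    print(k,at(s,a,z),at(q,b,z),tri([(s,a),(q,b)]))
for n,o,(x,y,w,h) in [("scene1","c1",(340,240,130,120)),("side1","c2",(220,170,200,200)),("scene1","c3",(230,170,110,150))]:
    im=cv2.imread(f"pics/{n}.png")[y:y+h,x:x+w]; cv2.imwrite(f"pics/{o}.png",cv2.resize(im,None,fx=590/max(w,h),fy=590/max(w,h),interpolation=cv2.INTER_CUBIC))
c,v=ray(load("scene1"),(320,240))
w=viewer.get_image("wrist");print("wristcam",ray(w,(317,247)))
E
```

```text
brushtop [0.499  0.2413 0.095 ] [0.4974 0.233  0.095 ] [0.4977 0.2387 0.0914]
smallbrush [0.3619 0.1843 0.05  ] [0.3765 0.1863 0.05  ] [0.3728 0.1853 0.0557]
lidbar [ 0.4643 -0.2115  0.045 ] [ 0.4558 -0.2263  0.045 ] [ 0.4576 -0.2211  0.0368]
rim [0.6221 0.0236 0.135 ] [0.6177 0.0103 0.135 ] [0.6191 0.0171 0.1289]
jar [ 0.683  -0.2061  0.115 ] [ 0.6876 -0.2102  0.115 ] [ 0.6851 -0.2086  0.1148]
mush0 [0.4074 0.0542 0.04  ] [0.4049 0.0485 0.04  ] [0.4052 0.0517 0.0369]
mush1 [ 0.427  -0.0729  0.035 ] [ 0.4261 -0.0822  0.035 ] [ 0.4255 -0.0776  0.0311]
tin [0.6504 0.2245 0.025 ] [0.6501 0.2184 0.025 ] [0.6503 0.2224 0.0223]
dish [0.5194 0.2341 0.005 ] [0.5259 0.229  0.005 ] [0.5235 0.2323 0.0054]
pot [0.6607 0.4312 0.095 ] [0.6669 0.4193 0.095 ] [0.6651 0.4275 0.0935]
red [ 0.3137 -0.2245  0.045 ] [ 0.3058 -0.2394  0.045 ] [ 0.3061 -0.234   0.0372]
wristcam (array([0.1919, 0.599 , 0.3843]), array([ 0.2552, -0.1178, -0.9597]))
```

View crops.

View pics/c1.png

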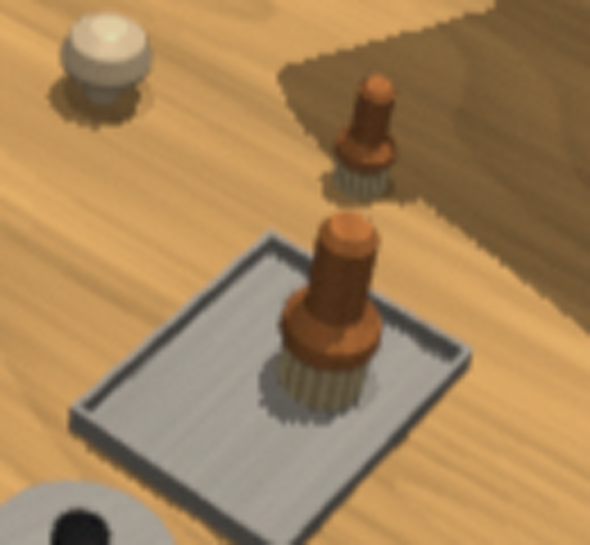

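View pics/c2.png

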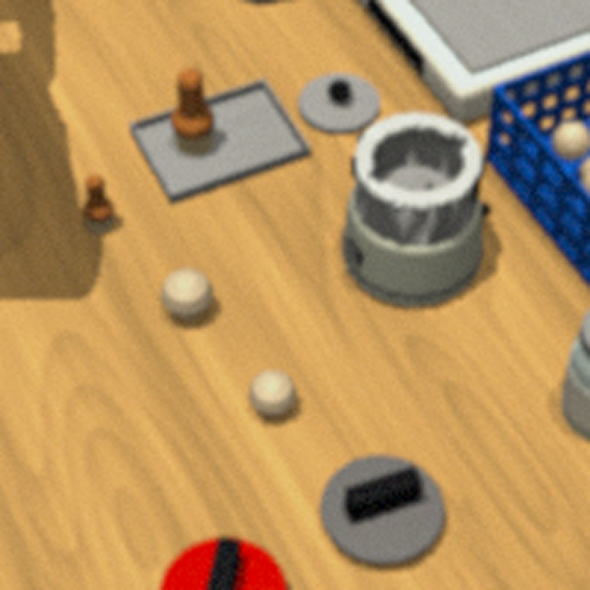

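View pics/c3.png

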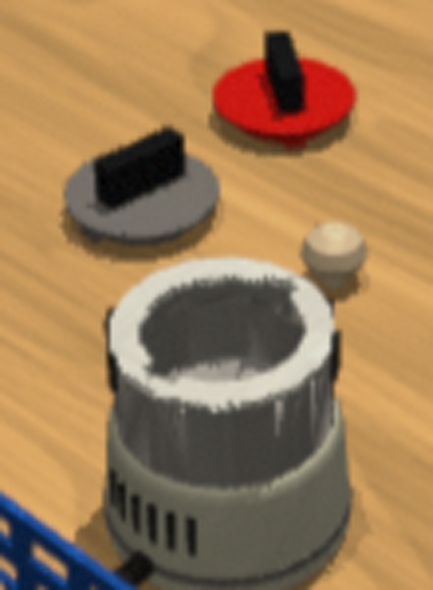

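Candidates: the brush is the big one in the dish at scene (413,303), not the small one at (422,267). The lid is the grey disc with a straight bar at (265,215), not the red one at (302,193) or the tin lid with a round knob at (357,362). The enlarged crops confirm both. Next I look from above with the wrist camera.

Run:
```python
from h import *
print(inverse_kinematics([.62,.017,.33],rot(0)),inverse_kinematics([.498,.238,.30],rot(20)))
r.move_to([.50,.237,.30],rot(30)); snap("wrist","w_br"); print(status.get_clock())
r.move_to([.62,.017,.34],rot(0)); snap("wrist","w_gr"); print(status.get_clock())
```

```text
[ 4.71256167e-01  1.86208392e+01  8.85734515e+01 -2.54444375e-14
  7.28057093e+01  4.71256167e-01] [ 2.43082887e+01  1.39184325e+01  9.90152519e+01 -2.54444375e-14
  6.70663156e+01  4.30828871e+00]
1.875
2.925
```

View pics/w_br.png

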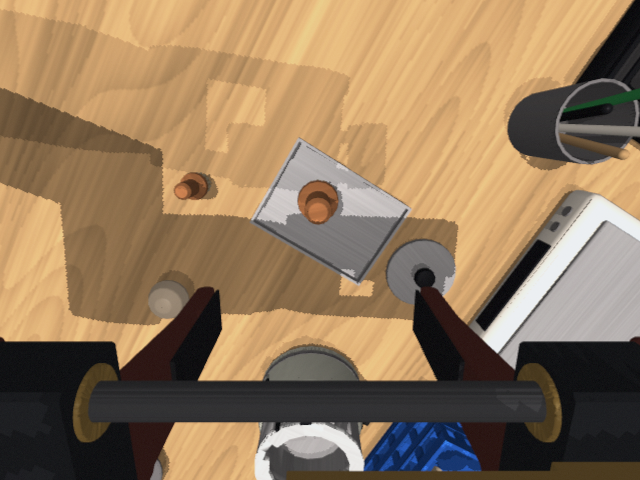

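View pics/w_gr.png

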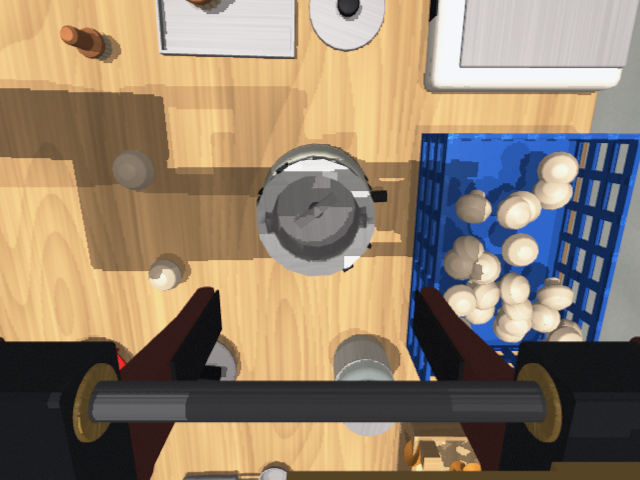

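Run:
```python
from h import *
np.set_printoptions(precision=4,suppress=True)
b=load("w_br"); g=load("w_gr")
cs=[at(b,p,.014) for p in [(301,139),(410,210),(358,283),(253,221)]]
print("dish",np.mean(cs,0),cs, np.linalg.norm(cs[0]-cs[1]),np.linalg.norm(cs[1]-cs[2]))
print("brush top",at(b,(318,210),.098), tri([(load("scene1"),(415,290)),(b,(318,210))]))
im=cv2.imread("pics/w_gr.png")[130:290,240:400]
cv2.imwrite("pics/gz.png",cv2.resize(im,(592,592),interpolation=cv2.INTER_CUBIC))
```

```text
dish [0.5193 0.2343 0.014 ] [array([0.4485, 0.2899, 0.014 ]), array([0.5937, 0.2844, 0.014 ]), array([0.5895, 0.1793, 0.014 ]), array([0.4455, 0.1835, 0.014 ])] 0.14534961117394 0.10515734421554077
brush top [0.4952 0.2458 0.098 ] [0.4963 0.2426 0.0925]
```

View pics/gz.png

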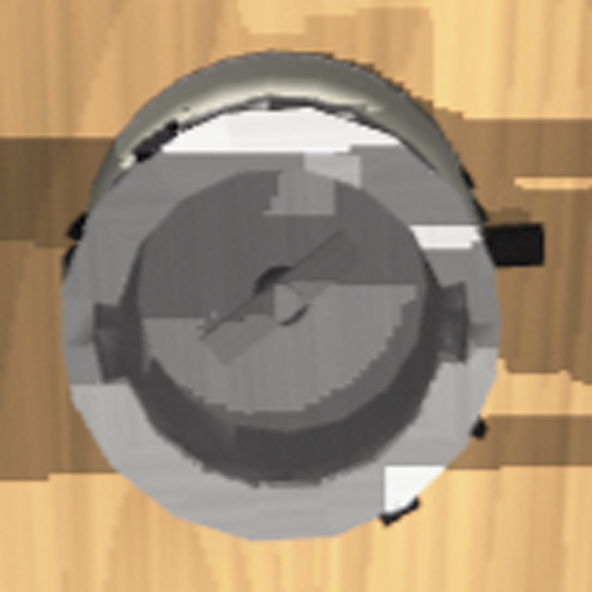

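Run:
```python
from h import *
from scipy.optimize import least_squares
np.set_printoptions(precision=4,suppress=True)
g=load("w_gr")
P=[(62,315),(72,385),(115,455),(175,505),(250,538),(325,535),(400,510),(470,435),(497,365),(494,260),(450,180),(390,130),(270,103),(180,128),(95,215)]
W=np.array([at(g,(x/3.7+240,y/3.7+130),.135)[:2] for x,y in P])
f=lambda p:np.hypot(*(W-p[:2]).T)-p[2]
s=least_squares(f,[.62,.017,.055],loss="soft_l1",f_scale=.001);print(s.x,s.fun)
s2=least_squares(lambda p:np.hypot(*(W-p).T)-.055,[.62,.017],loss="soft_l1",f_scale=.001);print(s2.x)
for a,b in [((100,342),(465,322)),((96,342),(467,322))]:
    A=at(g,(a[0]/3.7+240,a[1]/3.7+130),.135);B=at(g,(b[0]/3.7+240,b[1]/3.7+130),.135)
    print(A,B,np.linalg.norm(A-B),(A+B)/2,np.degrees(np.arctan2(*(B-A)[1::-1])))
for n,p in [("narrow R",(480,429)),("broadR",(400,514)),("L1",(72,228)),("L2",(68,257)),("L3",(155,142))]:
    w=at(g,(p[0]/3.7+240,p[1]/3.7+130),.125)[:2]-s.x[:2]; print(n,np.degrees(np.arctan2(w[1],w[0])),np.hypot(*w))
```

```text
[0.6182 0.0176 0.0555] [ 0.0003  0.0002 -0.0009 -0.001   0.0009  0.0004  0.0012 -0.0003 -0.0007
 -0.0003 -0.0002  0.0003  0.0005  0.0004 -0.0008]
[0.6182 0.0177]
[0.5719 0.0145 0.135 ] [0.6637 0.0199 0.135 ] 0.09199331225000208 [0.6178 0.0172 0.135 ] 3.387789705146028
[0.5708 0.0145 0.135 ] [0.6642 0.0199 0.135 ] 0.09350214551420548 [0.6175 0.0172 0.135 ] 3.336062934278893
narrow R -28.8909246682002 0.05917864319851958
broadR -59.13928402515618 0.06105794977402766
L1 155.83605727487242 0.05891989512971051
L2 163.1139537964676 0.05754546520504333
L3 125.22073322436633 0.05586820202334096
```

```bash
python3 - <<'E'
from h import *
B=[.4960,.2440]; G=[.618,.0175]; R=rot(25)
r.move_to([*B,.16],R); r.servo_line([*B,.066],feed=.1)
jaws.grasp(20); print("w",status.get_grip_width(),status.get_clock(),status.get_tcp_pos())
r.servo_line([*B,.12],feed=.15); snap("wrist","w_held"); snap("scene","s_held")
E
python3 - <<'E'
import cv2,numpy as np
a=cv2.imread("pics/w_held.png");b=cv2.imread("pics/s_held.png")
cv2.imwrite("pics/held.png",cv2.resize(np.hstack([a,b]),(800,300)))
E
```

```text
w 0.2920474681926326 6.1917 [0.49591373 0.24395469 0.06589946]
```

View pics/held.png

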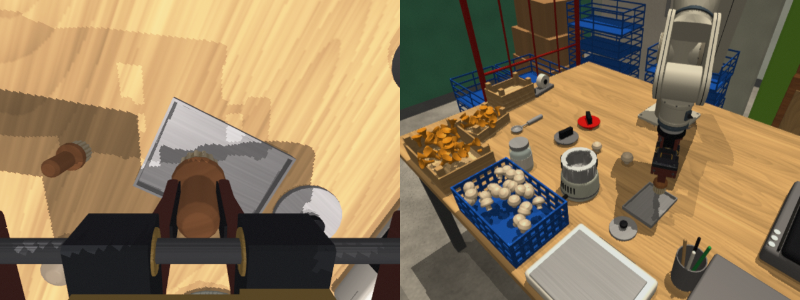

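The brush is held (25.7 mm wide, as expected) and the dish has stayed put. Now the dip.

Run:
```python
from h import *
B=[.4960,.2440]; G=[.618,.0175]; R=rot(25)
r.servo_line([*B,.235],feed=.2); r.servo_line([*G,.235],feed=.25); r.servo_line([*G,.172],feed=.1)
r.wait(.4); d=snap("side","s_dip"); snap("scene","s_dip2"); print(status.get_ft_force(),status.get_clock())
r.servo_line([*G,.235],feed=.15)
im=np.hstack([cv2.resize(cv2.imread("pics/s_dip.png")[120:300,280:460],(400,400)),cv2.resize(cv2.imread("pics/s_dip2.png")[170:350,200:380],(400,400))]); cv2.imwrite("pics/dip.png",im)
```

```text
[-0.33641644  0.40757911  0.13146554] 9.9833
```

View pics/dip.png

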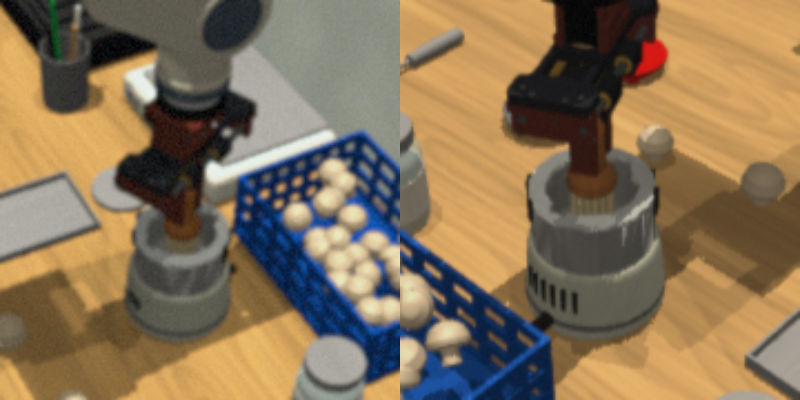

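The bristles are in the middle of the bowl, below the rim. Next I put the brush back.

Run:
```python
from h import *
B=[.4960,.2440]; R=rot(25)
r.servo_line([*B,.235],feed=.25); r.servo_line([*B,.085],feed=.15)
print(r.servo_line([*B,.0655],feed=.03,stop_force=3),status.get_tcp_pos(),status.get_ft_force())
jaws.ungrasp(); r.servo_line([*B,.19],feed=.15); r.wait(.2)
snap("scene","s_back"); snap("wrist","w_back"); print(status.get_clock(),status.get_grip_width())
im=np.hstack([cv2.resize(cv2.imread("pics/s_back.png")[240:370,340:470],(400,400)),cv2.resize(cv2.imread("pics/w_back.png"),(400,400))]); cv2.imwrite("pics/back.png",im)
```

```text
True [0.4958753  0.24396072 0.065719  ] [0.38737137 0.63190492 4.0305111 ]
15.8417 0.9972280384472344
```

View pics/back.png

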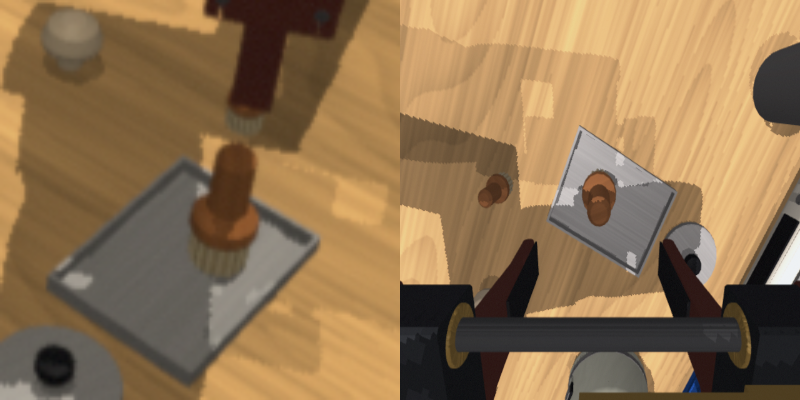

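The brush stands upright in the dish. Now I view the grinder from opposite wrist orientations to cancel camera bias, and then the lid.

Run:
```python
from h import *
r.servo_line([.496,.244,.25],feed=.3)
r.move_to([.618,.0175,.33],rot(-87)); snap("wrist","w_g2")
r.move_to([.618,.0175,.33],rot(93)); snap("wrist","w_g1")
r.move_to([.457,-.222,.25],rot(93)); snap("wrist","w_l1");print(status.get_clock())
for n in ["w_g1","w_g2"]:
    c=proj(load(n),[.618,.0175,.135])[0]; x0,y0=(c-70).astype(int); print(n,x0,y0)
    im=cv2.imread(f"pics/{n}.png")[y0:y0+140,x0:x0+140]; cv2.imwrite(f"pics/{n}z.png",cv2.resize(im,(560,560),interpolation=cv2.INTER_CUBIC))
```

```text
21.5083
w_g1 246 152
w_g2 247 149
```

View pics/w_g1z.png

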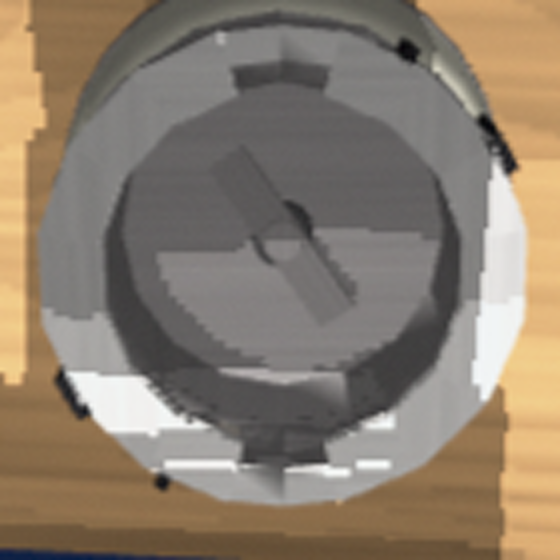

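View pics/w_g2z.png

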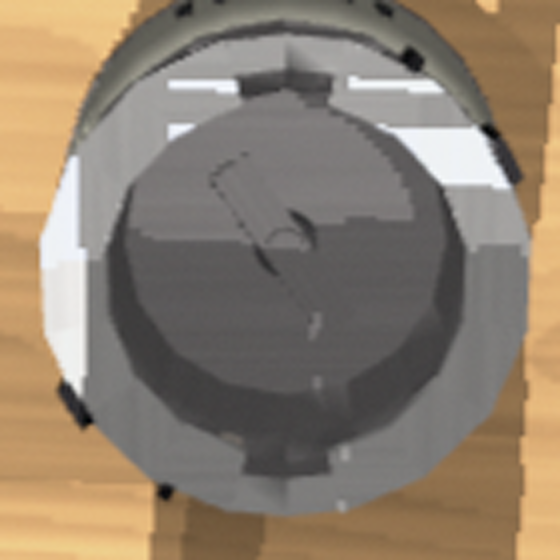

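View pics/w_l1.png

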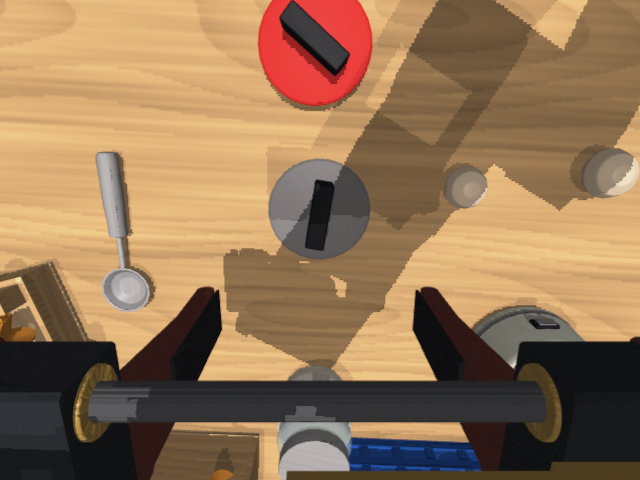

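Run:
```python
from h import *
from scipy.optimize import least_squares
np.set_printoptions(precision=4,suppress=True)
D={"w_g1":(246,152,[(38,260),(43,320),(130,455),(200,490),(280,507),(345,497),(430,440),(490,380),(525,290),(518,190),(485,120),(290,27),(180,45),(130,80),(70,160)],[(280,69),(284,463)],[(161,481),(407,48)]),
"w_g2":(247,149,[(40,235),(45,330),(90,425),(160,490),(270,514),(340,510),(430,465),(495,385),(528,265),(520,180),(485,120),(420,70),(290,33),(190,48),(130,90),(75,155)],[(287,75),(287,475)],[(165,491),(411,58)])}
for n,(x0,y0,P,gp,rb) in D.items():
    d=load(n); w=lambda p,z=.135: at(d,((p[0]+.5)/4-.5+x0,(p[1]+.5)/4-.5+y0),z)[:2]
    W=np.array([w(p) for p in P])
    s=least_squares(lambda p:np.hypot(*(W-p[:2]).T)-p[2],[.62,.017,.055],loss="soft_l1",f_scale=.001)
    A,B=w(gp[0]),w(gp[1]); v=(B-A) if B[0]>A[0] else A-B
    print(n,s.x,np.abs(s.fun).max(),"gaps mid",(A+B)/2,np.hypot(*v),np.degrees(np.arctan2(v[1],v[0])))
    for p in rb:
        q=w(p,.13)-s.x[:2]; print("  rib",np.degrees(np.arctan2(q[1],q[0])),np.hypot(*q))
d=load("w_l1")
# lid disc edge top z=.034 (foot+20), bar top z=.052
im=cv2.imread("pics/w_l1.png")[140:280,250:390]; cv2.imwrite("pics/lz.png",cv2.resize(im,(560,560),interpolation=cv2.INTER_CUBIC))
```

```text
w_g1 [0.6166 0.0169 0.0553] 0.0030113574308616234 gaps mid [0.6161 0.0168] 0.09103690022716633 3.5805771008199896
  rib -26.450521660946894 0.05893817317522157
  rib 154.27435109339208 0.05719980857149498
w_g2 [0.6175 0.0171 0.0557] 0.0017415018957476353 gaps mid [0.618  0.0165] 0.09219895063859351 3.2046071740252393
  rib 154.2571498650553 0.05886550671061825
  rib -26.05941659676965 0.05698074707934673
```

View pics/lz.png

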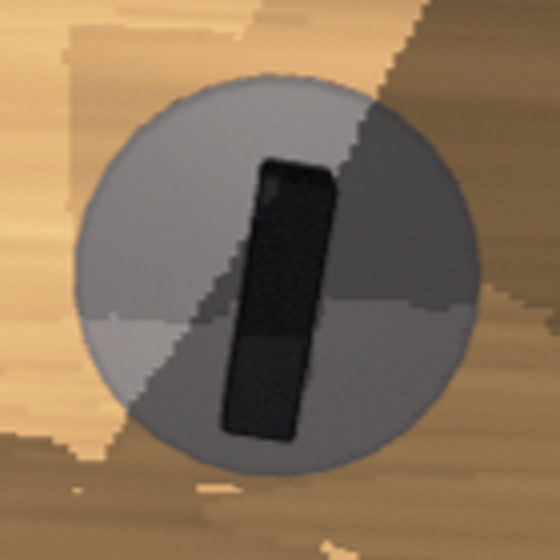

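Run:
```python
from h import *
np.set_printoptions(precision=4,suppress=True)
d=load("w_l1"); f=lambda p,z:at(d,((p[0]+.5)/4-.5+250,(p[1]+.5)/4-.5+140),z)
print("disc c",f((278,275),.034), [np.linalg.norm(f(a,.034)-f(b,.034)) for a,b in [((76,275),(481,275)),((278,74),(278,476))]])
A,B=f((258,436),.052),f((299,163),.052); print("bar",(A+B)/2,np.linalg.norm(A-B),np.degrees(np.arctan2(*(B-A)[1::-1])))
```

```text
disc c [ 0.4496 -0.2201  0.034 ] [np.float64(0.09661110912969857), np.float64(0.09727712250086523)]
bar [ 0.4527 -0.2201  0.052 ] 0.06401472283672856 174.77783256950678
```

Run:
```python
from h import *
np.set_printoptions(precision=4,suppress=True)
d=load("w_l1"); f=lambda p,z:at(d,((p[0]+.5)/4-.5+250,(p[1]+.5)/4-.5+140),z)
print("disc c",f((278,275),.02), [np.linalg.norm(f(a,.02)-f(b,.02)) for a,b in [((76,275),(481,275)),((278,74),(278,476))]])
s=load("scene1");q=load("side1")
for n,d in (("s",s),("q",q)):
    u=proj(d,[.452,-.220,.052])[0].astype(int);x,y=u-35; im=cv2.imread(f"pics/{'scene1' if n=='s' else 'side1'}.png")[y:y+70,x:x+70]; print(n,x,y); cv2.imwrite(f"pics/l_{n}.png",cv2.resize(im,(420,420),interpolation=cv2.INTER_CUBIC))
```

```text
disc c [ 0.4523 -0.2199  0.02  ] [np.float64(0.10029218856446913), np.float64(0.10098357839747299)]
s 231 171
q 312 298
```

Run:
```python
from h import *
np.set_printoptions(precision=4,suppress=True)
L=[.4525,-.220]
r.move_to([*L,.12],rot(84.8)); r.servo_line([*L,.035],feed=.08,stop_force=6); print(status.get_tcp_pos())
jaws.grasp(50); print("w",status.get_grip_width()*88,status.get_tcp_pos())
r.servo_line([*L,.24],feed=.2); snap("wrist","w_lh"); print(status.get_ft_force())
r.move_to([.6168,.0170,.24],rot(93.4)); r.servo_line([.6168,.0170,.195],feed=.1)
snap("scene","s_l2");snap("side","q_l2"); snap("wrist","w_l2"); print(status.get_clock(),status.get_tcp_pos())
im=np.hstack([cv2.resize(cv2.imread("pics/s_l2.png")[170:330,210:370],(400,400),interpolation=2),cv2.resize(cv2.imread("pics/q_l2.png")[140:300,280:440],(400,400),interpolation=2)]); cv2.imwrite("pics/l2.png",im)
```

```text
[ 0.4528 -0.2202  0.0354]
w 17.942606398983152 [ 0.4525 -0.22    0.035 ]
[-0.3377  0.0485 -0.9672]
27.4583 [0.6174 0.0169 0.1958]
```

View pics/l2.png

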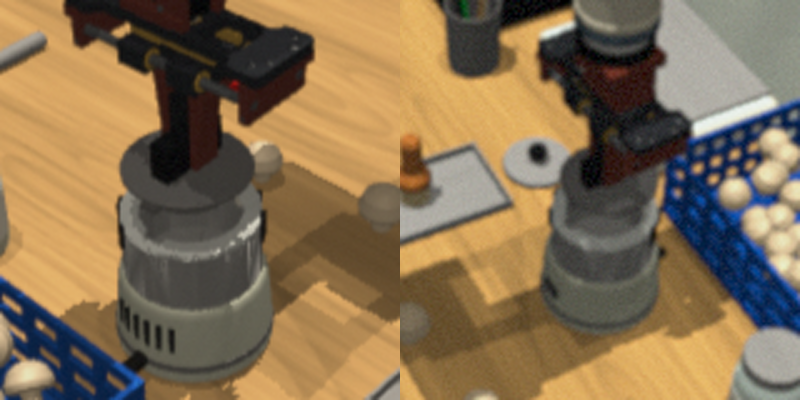

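View pics/w_l2.png

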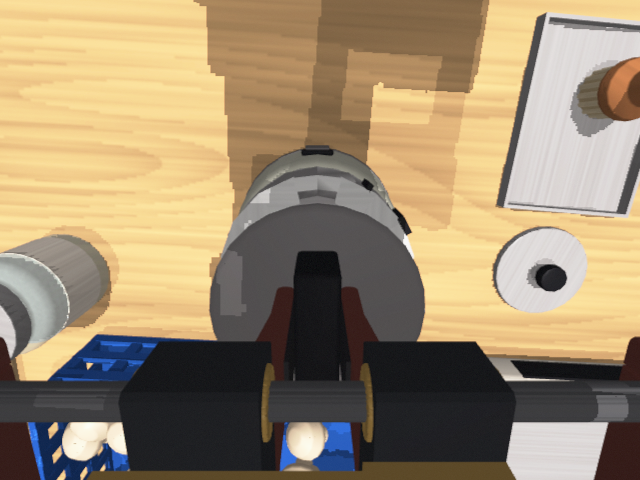

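The lid is aligned over the gaps, with the gap visible at (317,192) in line with the bar. Next I lower it with a force stop.

Run:
```python
from h import *
np.set_printoptions(precision=4,suppress=True)
r.wait(.2)
print(status.get_tcp_pos(),status.get_ft_force())
for z in (.176,.1555):
    s=r.servo_line([.6168,.0170,z],feed=.04,stop_force=5); r.wait(.15)
    print(z,s,status.get_tcp_pos(),status.get_ft_force(),status.get_torque(),status.get_clock())
    if s:break
```

```text
[0.617  0.0171 0.1955] [-0.0883 -0.117  -1.8394]
0.176 False [0.617  0.017  0.1762] [ 0.165  -0.2754 -1.7972] [ 0.0415 -0.0314 -0.0066] 28.4333
0.1555 True [0.617  0.0169 0.1677] [-0.5282 -0.8738  1.7732] [-0.0995 -0.0888 -0.0132] 28.9167
```

Run:
```python
from h import *
np.set_printoptions(precision=4,suppress=True)
for dx,dy,da in [(-.0008,.0012,0),(0,-.0015,0),(-.0018,0,0),(.0015,0,0)]:
    r.servo_line([.6168+dx,.0170+dy,.1715],feed=.04,rotation=rot(93.4+da)); r.wait(.1)
    s=r.servo_line([.6168+dx,.0170+dy,.1555],feed=.03,stop_force=5); r.wait(.1)
    print(dx,dy,da,s,status.get_tcp_pos(),status.get_ft_force(),status.get_torque(),status.get_clock())
    if not s or status.get_tcp_pos()[2]<.160: break
```

```text
-0.0008 0.0012 0 True [0.6153 0.0182 0.1661] [-0.3783 -0.2099 -1.2569] [0.0074 0.0412 0.0196] 29.6833
0 -0.0015 0 True [0.6169 0.0155 0.167 ] [-0.9716  0.0937  4.1943] [ 0.1049 -0.0631 -0.0304] 30.4917
-0.0018 0 0 True [0.615  0.017  0.1564] [ 1.1154 -0.3738  5.23  ] [0.0305 0.1577 0.0087] 31.475
```

Run:
```python
from h import *
np.set_printoptions(precision=4,suppress=True)
P=[.6155,.0169,.1562]
for a in (90.4,87,82):
    t=status.get_clock(); s=r.servo_line(P,feed=.03,rotation=rot(a)); 
    print(a,s,status.get_clock()-t,status.get_tcp_pos(),status.get_ft_force(),status.get_torque())
snap("side","q_t1"); snap("scene","s_t1")
im=np.hstack([cv2.resize(cv2.imread("pics/s_t1.png")[170:330,210:370],(400,400),interpolation=2),cv2.resize(cv2.imread("pics/q_t1.png")[140:300,280:440],(400,400),interpolation=2)]); cv2.imwrite("pics/t1.png",im)
print(status.get_clock())
```

```text
90.4 False 0.25 [0.6156 0.0167 0.1564] [-1.1657 -1.9081  5.6063] [-0.1472  0.4502  0.04  ]
87 False 0.25 [0.6156 0.0168 0.1564] [-0.1914 -0.2581  4.7876] [-0.0936  0.4094  0.139 ]
82 False 0.25 [0.6156 0.017  0.1564] [-0.8939 -0.0838  5.0267] [0.0412 0.3538 0.1198]
32.325
```

View pics/t1.png

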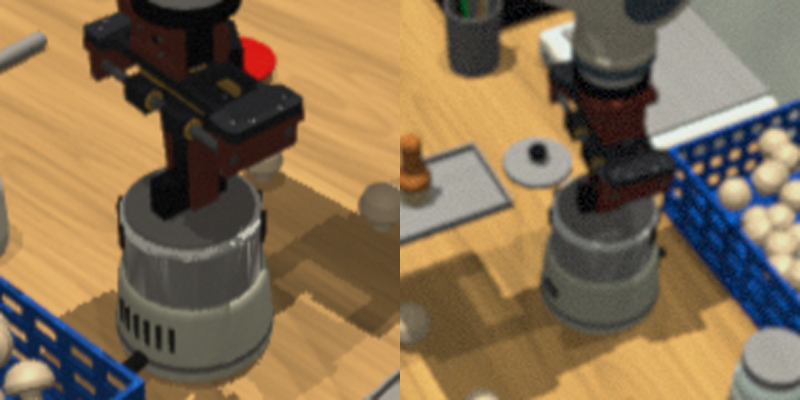

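The lid sits flush in the collar, and the spring torque is felt (about 0.12 N m). Now I continue to pulse.

Run:
```python
from h import *
np.set_printoptions(precision=4,suppress=True)
P=[.6157,.0170,.1563]
for a in (77,72,67.5,63.4):
    s=r.servo_line(P,feed=.03,rotation=rot(a)); x=status.get_tool_rot()[:,0]
    print(a,np.degrees(np.arctan2(x[1],x[0])),status.get_tcp_pos(),status.get_ft_force(),status.get_torque())
r.wait(.4)
x=status.get_tool_rot()[:,0]; print(np.degrees(np.arctan2(x[1],x[0])),status.get_tcp_pos(),status.get_ft_force(),status.get_torque(),status.get_grip_width()*88)
snap("side","q_t2"); snap("scene","s_t2"); snap("wrist","w_t2")
im=np.hstack([cv2.resize(cv2.imread("pics/s_t2.png")[170:330,210:370],(400,400),interpolation=2),cv2.resize(cv2.imread("pics/q_t2.png")[140:300,280:440],(400,400),interpolation=2)]); cv2.imwrite("pics/t2.png",im)
print(status.get_clock())
```

```text
77 77.12224184215813 [0.6157 0.0172 0.1564] [-0.8189  0.7866  5.4631] [0.257  0.4173 0.0922]
72 72.11433453685633 [0.6157 0.0173 0.1564] [-0.172   0.9181  4.7274] [0.2603 0.4744 0.1147]
67.5 67.61568079657341 [0.6157 0.0173 0.1564] [-1.117   0.866   5.9406] [0.3418 0.4659 0.1516]
63.4 63.52286511907173 [0.6157 0.0173 0.1564] [-1.6744  0.4614  5.0879] [0.3439 0.4228 0.221 ]
63.54930709839931 [0.6157 0.0174 0.1564] [-0.3678  1.7969  4.9317] [0.393  0.4647 0.1884] 17.63507835560767
33.875
```

View pics/t2.png

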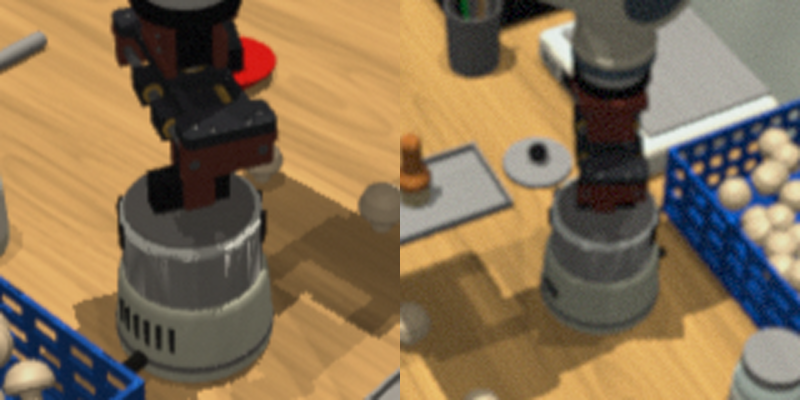

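View pics/w_t2.png

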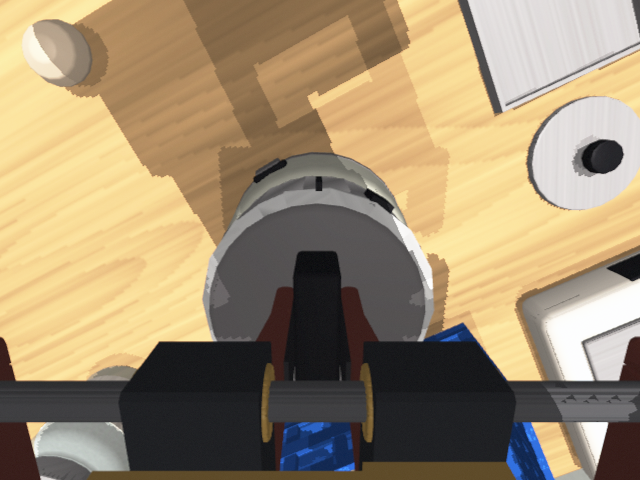

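View pics/s_t2.png

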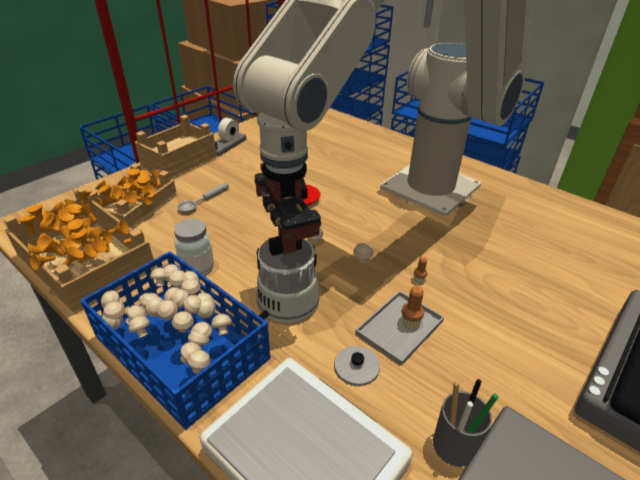

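The bar (317,252) lines up with the narrow rib (319,184), the lid is flush, and the brush is upright in the dish. After a short hold I hand it in.

Run:
```python
from h import *
r.wait(.6); x=status.get_tool_rot()[:,0]; print(np.degrees(np.arctan2(x[1],x[0])),status.get_tcp_pos(),status.get_dq(),status.get_grip_width()*88,status.get_clock())
job.finish_job()
```

```text
63.54976772469223 [0.6156931  0.01736566 0.15642731] [ 0.01424479  0.0973149  -0.02761583 -0.00543125  0.03937241  0.08000331] 17.820856400766957 34.475
the job is handed in; nothing more can be done
```

I dipped the brush in the middle of the bowl and stood it back in its dish. I then fitted the lid, turned it clockwise to the pulse mark and handed the job in at 34.5 s, still gripping it. No verdict is reported, so these are my own last checks:

- **Lid angle:** the bar lies along the narrow rib in the wrist picture. The jaws are at 63.5°, against about 63.6° expected for the pulse mark. I could not read the switch ring directly.
- **Lid seating:** it looks flush from both cameras. The bar's centre is at about 157 mm, worked out from the tool height.
- **Grip and rest:** the jaws read 17.8 mm on the 18 mm bar, set to 50 N, and the arm was practically still.
- **Brush and other things:** the brush stands upright in the dish. In the scene camera's final picture I saw nothing else moved.

**What disagreed:**
- **Fit:** the first three tries to lower the lid stopped on the rim. It went in about 2 mm nearer the robot than my camera estimate, which is within the calibration error.
- **Forces:** at the end the twisting moment was about 0.19 N m, more than the spring's 0.11. The wrist also read a 0.4–0.5 N m sideways moment and about 5 N upward force. I put these down to friction and the lid pressing on one side of the rim.

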